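# Unscrew a pump of unknown thread hand and hold it out of its bottle

## Robot

A 6-joint arm with a two-finger parallel gripper is mounted at the origin on the work surface. World frame = base frame: x ahead of the robot, y to its left, z up, the work surface at z = 0. Lengths are in m, angles in rad, forces in N, time in s.
With the tool pointing down it reaches from about 0.4 to 0.825 m from the base axis. Payload 7 kg.
Tool frame: the origin (TCP) lies at the very end of the fingers, on their centre line; the grasp point (between the pads) lies 19 mm behind it; x points along the fingers, y is the direction in which the jaws open and shut, and the axes are right-handed (so a half turn about x gives the same grasp; the last joint's range is limited). The gripper opens to 88 mm and grips with 3 to 60 N. Pads are 19 mm wide; open, the fingers measure 130 mm over their backs; the gripper's body (78 mm by 193 mm) begins 47 mm behind the grasp point.
Start: joints at [1.612, 0.359, 0.012, 0, -1.224, -0.288], TCP at [0.165, 0.655, 0.205] pointing down, gripper open.
Joint ranges: [-3.07, 3.07], [-1.43, 2.12], [-1.02, 1.25], [-3.03, 1.67], [-3.05, -0], [-3.03, 3.03]. Speed limits (rad/s): [2.39, 2.39, 3.01, 3.14, 3.14, 3.14].

## Interface

Orientations are given as [roll, pitch, yaw] about the fixed x, y, z axes, in that order (R = Rz(yaw) Ry(pitch) Rx(roll)).
In Python, from station import arm gives the robot as it stands.
- The arm moves only by the shell command python3 -m inch 'ROWS' [OPENING] [FORCE]. ROWS is text: rows parted by semicolons, each of 6 numbers parted by spaces: the shift along the world's x, y, z in units of 30 mm (1.0 is 30 mm), then the turn, a rotation vector about the world's x, y, z in units of 5 degrees (1.0 is 5 degrees). In form: dx dy dz wx wy wz; .... A call has 1 to 12 rows; each row shifts and turns the commanded pose from where the row before left it; what a row does not reach is not made up. A row lasts 1/8 s, in which the tool goes at most 62.5 mm and 10.7 degrees, less where a joint would pass 70% of its speed; a pose out of reach is approached as far as the arm can. A call is refused whole if a number of a shift passes 1 or a number of a turn 1, either way. A call with a gripper value outside its range is refused whole. OPENING is the opening, from 0 (shut) to 1 (fully open), set as the call begins (- or left out, the last holds). The fingers move at their own pace and stop on an object; FORCE is the grip in N (left out, the last holds). Time passes only in rows, so rows that do not move let the fingers close. It gives the time, the measured TCP pose, the force and the opening at its end, in the units of the state.
- arm.get_state(): the state, without advancing time (a new reading comes with each control period).
- arm.grab_frame(name): name is "scene" or "top" or "wrist"; returns a dict with "frame" (400x640x3 uint8, red, green, blue), "range_z" (400x640 float32, m along the optical axis (not along the pixel's ray), 0 where there is no reading), "mtx" (3x3 intrinsics, pixels), "dist_coeffs" ([k1, k2, p1, p2, k3] as OpenCV has them; the pictures are not rectified), "pose" (4x4, takes a point from camera to world coordinates). Camera axes: x right, y up, looking along -z (the intrinsics and any distortion apply to the point x, -y, -z); pixel columns grow to the right and rows downward; lengths in m; the calibration is good to about 2 mm. A picture is of the moment at which its call begins.
- arm.job_done(): hands the job in, once; it reports no verdict.
Trained networks look in a picture, given as the dict that the camera call returned (one of the last four; its "shot" number tells which), for a name from the list of things; names that differ only in an ending like _2 or _b are one class to them, and where a whole thing is asked for, a point or a joint stands for the part that bears it (a point fixed in the world has none). Each returns a list of dicts, best first, with "confidence" (0 to 1); they miss things now and then, are a little off and sometimes report something else, mostly with a low value. They report only what shows in the picture. A call takes as long as a camera call.
- arm.search_frame(picture, target): "extent" ([centre column, centre row, width, height] as shares, 0 to 1, of the picture: columns of its width, rows of its height, round what is visible of it).
- arm.masks_of(picture, target): "mask" (400x640 bool, what is visible of it) and "extent" ([centre column, centre row, width, height] as shares, 0 to 1, of the picture: columns of its width, rows of its height, round what is visible of it).
- arm.place_of(picture, target): "position" ([column, row] as shares, 0 to 1, of the picture: columns of its width, rows of its height: a listed point, or the origin of a listed thing).
The state is a dict: "t": time; "q": joint angles; "qd": joint speeds; "joint_efforts": joint torques, N m; "eef_pos": TCP position; "ee_rot": TCP orientation; "force": force on the tool from outside, world axes, zero at the start; "moment": the same for the moment, N m; "width": finger opening in m.
Only numpy, scipy, OpenCV 4.12 (cv2) and the standard library are available. Lean on these libraries where they do the work, as an engineer would, in place of code of your own. Each camera call takes 0.05 s, during which the arm holds its last target. There are 200 camera calls.

## Task

The small stainless pump bottle clamped in the shelf bracket is to be refilled, but nobody remembers whether its pump has a right-hand or a left-hand thread: try the white collar both ways, unscrew it the way it gives, then lift the whole pump up until its tube is right out of the bottle. Finish while holding the pump there, upright and still, the tube's end a few centimetres above the open mouth so that it drips back in; do not put it down or let go, and leave the other things where they stand.

Things in the scene. Friction and masses are not known exactly. Their poses are not given: they have to be found in the camera images.
- pump: The pump of the stainless bottle, about 0.1 kg, comes off whole: white ribbed round collar, short sprung steel stem, round steel head with a spout, and a white dip tube 5 mm across hanging in the bottle. Origin: on the axis at the collar's lower edge; z up. Above the origin: collar top 19.5 mm, head 31 to 44 mm (22 mm across); the tube ends 90 mm below it.
- collar (a point): Middle of the collar's ribbed skirt, on the pump's axis, 8 mm above the collar's lower edge: the height to grip. The skirt is 46 mm across and 16 mm high; 15 to 30 N of grip is plenty. Its thread is coarse, of UNKNOWN hand, differing from case to case. Right-hand comes loose anticlockwise seen from above, left-hand clockwise. Only the collar unscrews; the head just swivels.
- mouth (a point): Centre of the bottle's open mouth (bore 19 mm), on its upright axis, 120 mm above the shelf, hidden in the collar at first. Tightening, the collar stops hard within 20 degrees. Loosening, it turns easily and lifts free once 65 to 105 degrees from its start: a quarter turn; past about 110 it stops again. While caught it rises at most 2 to 4 mm and then resists a pull firmly.
- spout_tip (a point): Outlet of the pump head's spout, 48 mm out from the pump's axis and about 33 mm above the collar's lower edge. The horizontal direction from the axis to it is the way the spout points; the spout is a bar 8 mm thick. Fingers coming down on the collar from above must pass on both sides of it.
- tube_tip (a point): Lower end of the dip tube, on the pump's axis 90 mm below the collar's lower edge; at the start 106 mm below the bottle's mouth.
- bracket: Metal bracket screwed to the shelf, base plate 96 x 241 x 3 mm, clamping two things that cannot move: the bottle (66 mm across; shoulder from 81 mm height in to 30 mm across at 97 mm; collar's lower edge at 104 mm) and, 135 mm from it to the bracket's +y, a closed blue tub 87 mm across, 133 mm high. Origin: on the bottle's axis at shelf height; z up; yaw varies.
- cup: Bystander: white ceramic toothbrush cup, 74 mm across and 95 mm high, standing empty beyond the bracket. Origin: centre of its underside.
- nail_brush: Bystander: bamboo nail brush 42 x 94 x 32 mm, bristles down, in front of the bracket. Origin: centre of its underside.
- brush_holder: Bystander, fixed: chrome toilet brush holder, 104 mm across at the foot, 250 mm high and 405 mm with the brush handle. Origin: centre of its underside.
- refill: Bystander: white refill bottle with label and cap, 76 mm across and 200 mm high. Origin: centre of its underside.
- soap_dish: Bystander: white soap dish with a bar of soap, 85 x 120 x 28 mm. Origin: centre of its underside.
- deodorant: Bystander: deodorant stick 42 mm across and 106 mm high, upright. Origin: centre of its underside.
- toothbrush: Bystander: bamboo toothbrush 189 mm long, lying on the shelf. Origin: near its middle, on the shelf.

How it is judged:
By the outcome, as a careful person would: the job done as asked, in the order asked, and still so for the second after the job is handed in, while the arm keeps its last pose, push and grip.
It also fails if it takes over 42 s, if anything falls off the work surface, if the arm or the gripper's body presses on something with over 40 N, if the wrist force passes 120 N, or if a joint passes its speed limit or range.

## Working session

There is one attempt and no reset: what is moved stays moved. The work goes in short steps, Python scripts to look and compute and a shell command to move; the robot and the scene stay as the last step left them, time stands still between calls to the robot, and variables do not carry over. Pictures are saved under pics/ and viewed, about 8 in all and at most 12, crops included, and the job is handed in when it is done.

```bash
mkdir -p pics
cat > h.py <<'E'
import numpy as np, cv2
from station import arm
def ray(p,uv):
    n=cv2.undistortPoints(np.array([[uv]],float),p["mtx"],np.array(p["dist_coeffs"]))[0,0]
    return np.array([n[0],-n[1],-1.0])
def world(p,uv,d):  # d along optical axis
    P=np.array(p["pose"]); return (P@np.r_[ray(p,uv)*d,1])[:3]
def atz(p,uv,z):
    P=np.array(p["pose"]); r=P[:3,:3]@ray(p,uv); o=P[:3,3]; return o+r*(z-o[2])/r[2]
def pt(p,name,z=None):
    out=[]
    for r in arm.place_of(p,name)[:2]:
        uv=np.array(r["position"])*[640,400]
        i,j=int(np.clip(uv[1],0,399)),int(np.clip(uv[0],0,639))
        d=p["range_z"][i,j]
        out.append((round(r["confidence"],2),uv.round(1),world(p,uv,d).round(4), None if z is None else atz(p,uv,z).round(4)))
    return out
def save(p,name): cv2.imwrite("pics/"+name+".png",p["frame"][:,:,::-1])
E
python3 - <<'E'
from h import *
s=arm.get_state(); print(s)
for c in ["scene","top"]:
    p=arm.grab_frame(c); save(p,c+"1")
    for n,z in [("pump",.104),("collar",.112),("spout_tip",.137),("bracket",0),("cup",0),("nail_brush",0),("brush_holder",0),("refill",0),("soap_dish",0),("deodorant",0),("toothbrush",0)]:
        print(c,n,pt(p,n,z)[:2 if n in("pump","collar","spout_tip") else 1])
E
```

```text
{'t': 0.0, 'q': array([ 1.61210349e+00,  3.59396758e-01,  1.10431070e-02, -3.73209824e-04,
       -1.22411492e+00, -2.88105787e-01]), 'qd': array([-0.00092227,  0.00036279,  0.00347146, -0.00052228,  0.00141958,
       -0.00051299]), 'joint_efforts': array([ 1.60283129e-03, -5.82723749e+01,  2.93043405e+01,  6.99700847e+00,
        7.07450919e-03, -1.53832971e-04]), 'eef_pos': array([0.16479254, 0.65401315, 0.20400534]), 'ee_rot': array([ 1.65212875,  1.56908767, -1.73638963]), 'force': array([ 0.58059125, -0.34592091,  0.17131615]), 'moment': array([-0.00136432, -0.02181038, -0.02268762]), 'width': 0.08727613648389783}
scene pump [(0.5, array([283.4, 158.4]), array([ 0.5045, -0.161 ,  0.1099]), array([ 0.5001, -0.169 ,  0.104 ]))]
scene collar [(0.65, array([279.3, 150.7]), array([ 0.5069, -0.1765,  0.1278]), array([ 0.4947, -0.1989,  0.112 ]))]
scene spout_tip [(0.64, array([296.9, 140.9]), array([ 0.3262, -0.3806, -0.0033]), array([ 0.4484, -0.178 ,  0.137 ]))]
scene bracket [(0.96, array([284.4, 186.8]), array([ 0.5154, -0.148 ,  0.0259]), array([ 0.4985, -0.1789,  0.    ]))]
sce
[... 1481 characters left out ...]
 ]))]
top nail_brush [(0.65, array([376.9, 275.3]), array([ 0.3498, -0.1353,  0.0355]), array([ 0.351 , -0.1403,  0.    ]))]
top brush_holder [(0.65, array([226.5, 172.2]), array([0.5739, 0.2992, 0.1393]), array([0.6093, 0.3364, 0.    ]))]
top refill [(0.82, array([467.5, 225.3]), array([ 0.5114, -0.3744,  0.0674]), array([ 0.5236, -0.3989,  0.    ]))]
top soap_dish [(0.83, array([229. , 240.3]), array([0.4038, 0.2914, 0.0262]), array([0.4059, 0.2976, 0.    ]))]
top deodorant [(0.78, array([458.1, 250.8]), array([ 0.4371, -0.3489,  0.0713]), array([ 0.4451, -0.3734,  0.    ]))]
top toothbrush [(0.65, array([186.7, 208.1]), array([ 0.4873,  0.4387, -0.0009]), array([0.4872, 0.4384, 0.    ]))]
```

View pics/top1.png

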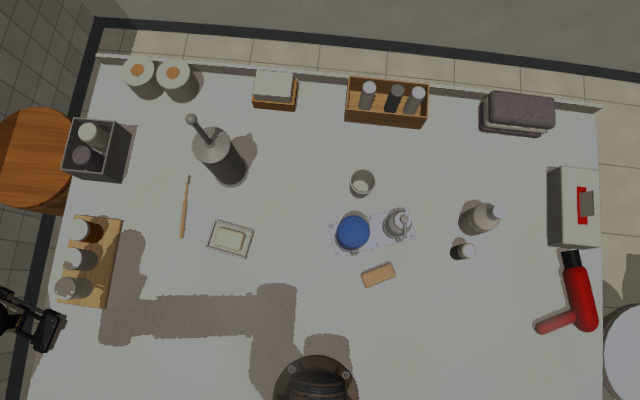

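View pics/scene1.png

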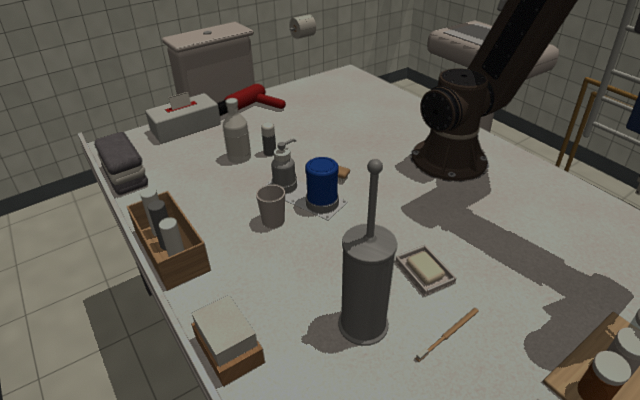

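The top view shows the bottle with its pump at about (400,222), spout toward the robot (404,236). The blue tub is to the left at (353,232). The scene view agrees: pump at (283,155).

```bash
python3 - <<'E'
from h import *
from scipy.spatial.transform import Rotation as R
s=arm.get_state(); print(R.from_euler('xyz',s["ee_rot"]).as_matrix().round(3))
E
python3 -m inch '0.7 -1 0.5 0 0 0; 0.7 -1 0.5 0 0 0; 0.7 -1 0.5 0 0 0; 0.7 -1 0.5 0 0 0; 0.7 -1 0.5 0 0 0; 0.6 -1 0.3 0 0 0;0.6 -1 0.2 0 0 0;0.6 -1 0 0 0 0;0.5 -1 0 0 0 0;0.5 -1 0 0 0 0;0.5 -1 0 0 0 0;0.5 -1 0 0 0 0' 1
python3 -c "
from h import *
print(arm.get_state()['q'])"
```

```text
[[-0.    -0.244 -0.97 ]
 [-0.    -0.97   0.244]
 [-1.     0.     0.   ]]
t: 2.7
eef_pos: [0.3843, 0.2935, 0.2952]
ee_rot: [-1.926, 1.57, 0.969]
force: [-0.6, 0.6, 1.1]
width: 0.0872
[ 1.06018928e+00 -1.30266015e-02 -2.42575565e-01  6.07046624e-05
 -1.34060128e+00  2.63945779e-01]
```

```bash
python3 -m inch '0.25 -1 0 0 0 -1;0.25 -1 0 0 0 -1;0.25 -1 0 0 0 -1;0.25 -1 0 0 0 -1;0.25 -1 0 0 0 -1;0.25 -1 0 0 0 -1;0.25 -1 0 0 0 -1;0.25 -1 0 0 0 -1;0.25 -1 0 0 0 -1;0.25 -1 0 0 0 -1;0.25 -1 0 0 0 -1;0.25 -1 0 0 0 -1'
python3 -m inch '0.2 -1 0 0 0 -1;0.2 -1 0 0 0 -1;0.2 -1 0 0 0 -1;0.2 -0.8 0 0 0 -1;0 0 0 0 0 -1;0 0 0 0 0 -1;0 0 0 0 0 -1;0 0 0 0 0 -1;0 0 0 0 0 -1;0 0 0 0 0 -1;0 0 0 0 0 -1;0 0 0 0 0 -1'
python3 -m inch '0 0 0 0 0 -1;0 0 0 0 0 -1;0 0 0 0 0 -1;0 0 0 0 0 -1;0 0 0 0 0 -1;0 0 0 0 0 -0.6;0 0 0 0 0 0'
python3 - <<'E'
from h import *
from scipy.spatial.transform import Rotation as R
s=arm.get_state(); print(s["q"].round(3),R.from_euler('xyz',s["ee_rot"]).as_matrix().round(3))
for c in ["wrist","top"]:
    p=arm.grab_frame(c); save(p,c+"2"); print(p["pose"].round(3) if c=="wrist" else "")
    for n,z in [("pump",.104),("collar",.112),("spout_tip",.137)]:
        print(c,n,pt(p,n,z)[:2])
    for n in ["pump","collar"]:
      for m in arm.masks_of(p,n)[:1]:
        r,q=np.nonzero(m["mask"]&(p["range_z"]>0)); W=np.array([world(p,(b,a),p["range_z"][a,b]) for a,b in zip(r,q)])
        print(n,m["confidence"],W.min(0).round(4),W.max(0).round(4)); np.save("m_%s_%s.npy"%(c,n),W)
E
```

```text
t: 4.2
eef_pos: [0.4741, -0.0665, 0.2952]
ee_rot: [-1.628, 1.57, 0.217]
force: [0.3, 0.5, 0.1]
width: 0.0871
t: 5.7
eef_pos: [0.4979, -0.1795, 0.2951]
ee_rot: [-0.776, 1.571, 0.021]
force: [0.1, -0.7, -0.7]
width: 0.0876
t: 6.58
eef_pos: [0.4979, -0.1795, 0.2951]
ee_rot: [-0.24, 1.571, 0.072]
force: [-0.7, -0.0, -0.9]
width: 0.0873
[ 0.025  0.069 -0.158 -0.    -1.344 -1.284] [[ 0.    -0.307  0.952]
 [ 0.     0.952  0.307]
 [-1.    -0.     0.   ]]
[[-0.307 -0.911 -0.277  0.423]
 [ 0.952 -0.293 -0.091 -0.203]
 [ 0.002 -0.292  0.956  0.475]
 [ 0.     0.     0.     1.   ]]
wrist pump [(0.91, array([323.6, 174.3]), array([ 0.4912, -0.1812,  0.1472]), array([ 0.5002, -0.1783,  0.104 ]))]
wrist collar [(0.84, array([325.4, 176. ]), array([ 0.4924, -0.1789,  0.1473]), array([ 0.4998, -0.1762,  0.112 ])), (0.71, array([612.5, 196.1]), array([0.4079, 0.2687, 0.0278]), array([0.4108, 0.1798, 0.112 ]))]
wrist spout_tip [(0.98, array([329. , 136.4]), array([ 0.4634, -0.1819,  0.0132]), array([ 0.4526, -0.1876,  0.137 ]))]
pump 0.87 [ 0.4493 -0.2005  0.0946] [ 0.5191 -0.1568  0.1502]
collar 0.85 [ 0.4491 -0.2005 -0.002 ] [ 0.5544 -0.1472  0.1502]

top pump [(0.57, array([392.1, 227.1]), array([ 0.4349, -0.108 ,  0.3856]), array([ 0.4789, -0.1564,  0.104 ])), (0.47, array([401.4, 220.7]), array([ 0.4426, -0.1177,  0.4255]), array([ 0.4989, -0.1802,  0.104 ]))]
top collar [(0.39, array([400.4, 220.5]), array([ 0.4423, -0.1154,  0.4275]), array([ 0.4976, -0.1759,  0.112 ]))]
top spout_tip [(0.57, array([403.5, 235.8]), array([ 0.4535, -0.1809,  0.1415]), array([ 0.4541, -0.1818,  0.137 ]))]
pump 0.56 [ 0.4549 -0.1915  0.097 ] [ 0.4823 -0.1739  0.1516]
collar 0.6 [ 0.4528 -0.1943  0.1126] [ 0.4855 -0.1695  0.1516]
```

View pics/wrist2.png

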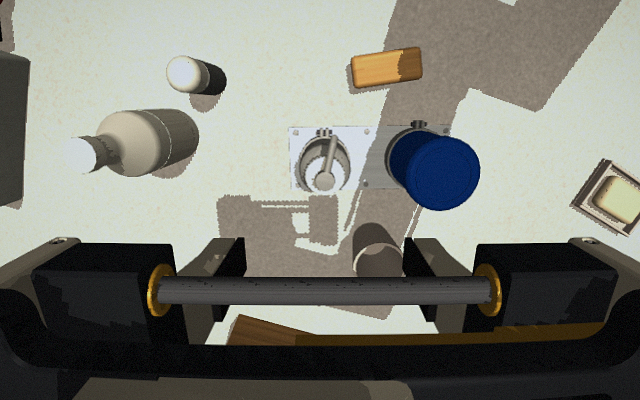

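Run:
```python
from h import *
from scipy.optimize import least_squares
for n in ["pump","collar"]:
    W=np.load(f"m_wrist_{n}.npy")
    for lo,hi,r in [(.106,.119,.023),(.143,.152,.011)]:
        Q=W[(W[:,2]>lo)&(W[:,2]<hi)]; Q=Q[np.hypot(*(Q[:,:2]-[.498,-.178]).T)<.03]
        print(n,lo,len(Q),Q.min(0).round(4),Q.max(0).round(4))
        if lo<.12: 
            print(least_squares(lambda c:np.hypot(Q[:,0]-c[0],Q[:,1]-c[1])-r,[.498,-.178],loss="soft_l1",f_scale=.001).x.round(4))
    S=W[(W[:,2]>.128)&(W[:,2]<.145)]; c=S[np.hypot(*(S[:,:2]-[.498,-.178]).T)>.025]
    print("spout",len(c),c.mean(0).round(4),c.min(0).round(4))
```

```text
pump 0.106 42 [ 0.4753 -0.2003  0.106 ] [ 0.4995 -0.163   0.1189]
[ 0.4985 -0.1778]
pump 0.143 424 [ 0.4682 -0.188   0.1434] [ 0.5081 -0.168   0.1502]
spout 49 [ 0.4555 -0.1836  0.1432] [ 0.4493 -0.1867  0.1399]
collar 0.106 54 [ 0.4753 -0.2003  0.106 ] [ 0.4995 -0.1596  0.1189]
[ 0.4985 -0.1779]
collar 0.143 424 [ 0.4682 -0.188   0.1434] [ 0.5081 -0.168   0.1502]
spout 58 [ 0.4555 -0.183   0.143 ] [ 0.4491 -0.1867  0.1384]
```

```bash
python3 -m inch '0 0.05 -0.8 0 0 1;0 0 -0.9 0 0 1;0 0 -0.9 0 0 1;0 0 -0.9 0 0 0;0 0 -0.9 0 0 0;0 0 -0.9 0 0 0;0 0 -0.8 0 0 0;0 0 -0.6 0 0 0;0 0 0 0 0 0'
python3 -m inch '0 0 0 0 0 0;0 0 0 0 0 0;0 0 0 0 0 0;0 0 0 0 0 0;0 0 0 0 0 0;0 0 0 0 0 0' 0.4 25
python3 -c "
from h import *
s=arm.get_state();print(s['force'],s['moment'],s['width'],s['q'].round(3))"
```

```text
t: 8.3
eef_pos: [0.4969, -0.178, 0.0928]
ee_rot: [2.551, 1.568, 3.124]
force: [-0.3, 0.2, 0.6]
width: 0.0877
t: 9.05
eef_pos: [0.498, -0.178, 0.0942]
ee_rot: [-0.772, 1.571, -0.199]
force: [-0.7, -0.3, 1.5]
width: 0.045
[-0.66363989 -0.34797059  1.47607885] [ 0.19288134  0.04378926 -0.04161514] 0.04498895589452212 [ 0.028  0.222 -0.459  0.    -0.89  -1.025]
```

Gripped at 45 mm width. Next I'll try it anticlockwise.

```bash
cat > m.sh <<'E'
python3 -c "
from h import *
from scipy.spatial.transform import Rotation as R
s=arm.get_state();m=R.from_euler('xyz',s['ee_rot']).as_matrix();print('   F',s['force'].round(1),'M',s['moment'].round(2),'w',s['width'].round(4),'q6',s['q'][5].round(3),'jaw',np.degrees(np.arctan2(m[1,1],m[0,1])).round(1),'z',s['eef_pos'][2].round(4))"
E
python3 -m inch '0 0 0 0 0 0.5;0 0 0 0 0 0.5;0 0 0 0 0 0.5;0 0 0 0 0 0.5' | head -1; sh m.sh
python3 -m inch '0 0 0 0 0 0.5;0 0 0 0 0 0.5' |head -1; sh m.sh
python3 -m inch '0 0 0 0 0 0.5;0 0 0 0 0 0.5' |head -1; sh m.sh
python3 -m inch '0 0 0 0 0 0.5;0 0 0 0 0 0.5;0 0 0 0 0 0' |head -1; sh m.sh
```

```text
t: 9.55
t: 9.8
t: 10.05
t: 10.42Traceback (most recent call last):
  File "<string>", line 4, in <module>
    s=arm.get_state();m=R.from_euler('xyz',s['ee_rot']).as_matrix();print('   F',s['force'].round(1),'M',s['moment'].round(2),'w',s['width'].round(4),'q6',s['q'][5].round(3),'jaw',np.degrees(np.arctan2(m[1,1],m[0,1])).round(1),'z',s['eef_pos'][2].round(4))
                                                                                                                                  ^^^^^^^^^^^^^^^^
AttributeError: 'float' object has no attribute 'round'
Traceback (most recent call last):
AttributeError: 'float' object has no attribute 'round'
Traceback (most recent call last):
AttributeError: 'float' object has no attribute 'round'
Traceback (most recent call last):
AttributeError: 'float' object has no attribute 'round'
```

```bash
sed -i "s/s\['width'\].round(4)/round(s['width'],4)/" m.sh; sh m.sh
```

```text
F [ 1.  -1.6  0.4] M [-0.45 -0.37 -0.86] w 0.0449 q6 -0.59 jaw 147.8 z 0.0941
```

Turning anticlockwise 25°, the collar resists with 0.86 Nm. I'll now compare the clockwise direction.

```bash
python3 -m inch '0 0 0 0 0 -0.5;0 0 0 0 0 -0.5' | head -1; sh m.sh
python3 -m inch '0 0 0 0 0 -0.5;0 0 0 0 0 -0.5' |head -1; sh m.sh
python3 -m inch '0 0 0 0 0 -1;0 0 0 0 0 -1' |head -1; sh m.sh
python3 -m inch '0 0 0 0 0 -1;0 0 0 0 0 -1;0 0 0 0 0 0' |head -1; sh m.sh
python3 - <<'E'
from h import *
p=arm.grab_frame("wrist"); save(p,"wrist3")
print(pt(p,"spout_tip",.137),pt(p,"collar",.112))
E
```

```text
t: 10.68
   F [ 0.2 -1.7  0.2] M [-0.57 -0.44 -0.18] w 0.0448 q6 -0.678 jaw 142.7 z 0.0941
t: 10.92
   F [ 0.4 -1.2  1.4] M [-0.11 -0.2   0.01] w 0.0446 q6 -0.765 jaw 137.8 z 0.0941
t: 11.18
   F [-0.6 -0.1  1.8] M [ 0.07 -0.13 -0.04] w 0.0447 q6 -0.941 jaw 127.7 z 0.0941
t: 11.55
   F [-0.6  0.1  2.2] M [ 0.11 -0.19 -0.04] w 0.0447 q6 -1.112 jaw 117.9 z 0.0941
[(0.84, array([376.8, 195.8]), array([ 0.4516, -0.1762,  0.1427]), array([ 0.4526, -0.1745,  0.137 ]))] [(0.96, array([324.1, 249.3]), array([ 0.4912, -0.1811,  0.1278]), array([ 0.498 , -0.1775,  0.112 ]))]
```

View pics/wrist3.png

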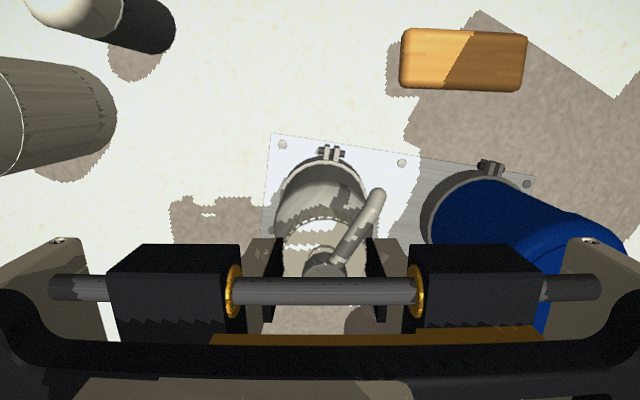

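The collar turns clockwise with almost no moment, while anticlockwise it stops hard, so the thread is left-handed. In the picture the collar is still between the pads (324,249) and the spout end is at (377,196). I'll continue clockwise.

```bash
python3 -m inch '0 0 0 0 0 -1;0 0 0 0 0 -1;0 0 0 0 0 -1;0 0 0 0 0 -1;0 0 0 0 0 -1;0 0 0 0 0 -1' | head -1; sh m.sh
python3 -m inch '0 0 0 0 0 -1;0 0 0 0 0 -1;0 0 0 0 0 -1;0 0 0 0 0 -1;0 0 0 0 0 -1;0 0 0 0 0 -1;0 0 0 0 0 -1;0 0 0 0 0 -0.6' |head -1; sh m.sh
python3 -m inch '0 0 0.05 0 0 0;0 0 0.05 0 0 0;0 0 0 0 0 0' |head -1; sh m.sh
```

```text
t: 12.45
   F [0.6 0.1 1.7] M [-0.01 -0.21 -0.03] w 0.0452 q6 -1.638 jaw 87.8 z 0.0941
t: 13.45
   F [-0.3 -0.1  2.1] M [-0.06 -0.25  0.01] w 0.0449 q6 -2.3 jaw 49.8 z 0.0941
t: 13.82
   F [ 0.1 -0.6 -2. ] M [-0.02 -0.19 -0.01] w 0.045 q6 -2.298 jaw 49.9 z 0.0969
```

```bash
python3 -m inch '0 0 0.05 0 0 0;0 0 0.05 0 0 0;0 0 0 0 0 0' |head -1; sh m.sh
python3 -m inch '0 0 0.07 0 0 0;0 0 0 0 0 0' |head -1; sh m.sh
```

```text
t: 14.2
   F [-0.8 -0.1 -1.1] M [ 0.   -0.17 -0.01] w 0.045 q6 -2.299 jaw 49.9 z 0.1001
t: 14.45
   F [-0.6  0.1 -1.1] M [ 0.01 -0.16 -0.04] w 0.045 q6 -2.299 jaw 49.9 z 0.1023
```

It rose 8 mm with only its own weight on the wrist, so it is free. I'll lift straight up.

```bash
python3 -m inch '0 0 0.3 0 0 0;0 0 0.4 0 0 0;0 0 0.5 0 0 0;0 0 0.5 0 0 0;0 0 0.5 0 0 0;0 0 0.5 0 0 0;0 0 0.5 0 0 0;0 0 0.5 0 0 0;0 0 0.35 0 0 0;0 0 0.2 0 0 0;0 0 0 0 0 0;0 0 0 0 0 0' |head -2; sh m.sh
python3 - <<'E'
from h import *
p=arm.grab_frame("scene"); cv2.imwrite("pics/scene4.png",cv2.resize(p["frame"][60:260,180:440],None,fx=3,fy=3,interpolation=cv2.INTER_CUBIC)[:,:,::-1])
for n,z in [("tube_tip",.15),("mouth",.12),("collar",.248),("pump",.24)]: print(n,pt(p,n,z))
p=arm.grab_frame("wrist"); save(p,"wrist4")
for n,z in [("tube_tip",.15),("mouth",.12),("collar",.248)]: print(n,pt(p,n,z))
E
```

```text
t: 15.95
eef_pos: [0.4976, -0.1779, 0.229]
   F [-0.   0.6 -1.1] M [-0.08 -0.14 -0.03] w 0.0447 q6 -2.299 jaw 49.9 z 0.229
tube_tip [(0.49, array([278.7, 140.8]), array([ 0.3774, -0.4144, -0.0006]), array([ 0.4991, -0.1895,  0.15  ])), (0.19, array([330.8, 178.5]), array([ 0.4591, -0.0041,  0.1138]), array([0.489 , 0.0368, 0.15  ]))]
mouth [(0.76, array([282.4, 153.2]), array([1.0027, 0.7414, 0.7734]), array([ 0.5008, -0.1713,  0.12  ])), (0.34, array([274.6, 217.8]), array([ 0.6121, -0.0359,  0.0378]), array([0.6557, 0.0509, 0.12  ]))]
collar [(0.74, array([282. , 185.1]), array([ 0.5187, -0.1554,  0.029 ]), array([0.6611, 0.1084, 0.248 ])), (0.57, array([278.6, 107.9]), array([ 0.5184, -0.1408,  0.2743]), array([ 0.4929, -0.1873,  0.248 ]))]
pump [(0.58, array([293.1, 104.9]), array([ 0.48  , -0.1345,  0.2733]), array([ 0.4452, -0.1929,  0.24  ])), (0.47, array([277.7, 112.4]), array([ 0.518 , -0.1479,  0.2589]), array([ 0.5003, -0.1805,  0.24  ]))]
tube_tip [(0.73, array([327.6, 197.2]), array([ 0.5074, -0.1803,  0.1102]), array([ 0.4982, -0.1731,  0.15  ]))]
mouth [(0.9, array([325.6, 190.3]), array([ 0.5222, -0.1946,  0.0084]), array([ 0.4987, -0.1756,  0.12  ]))]
collar [(0.7, array([324.2, 251.3]), array([ 0.4901, -0.1702,  0.2703]), array([ 0.4985, -0.1772,  0.248 ]))]
```

View pics/scene4.png

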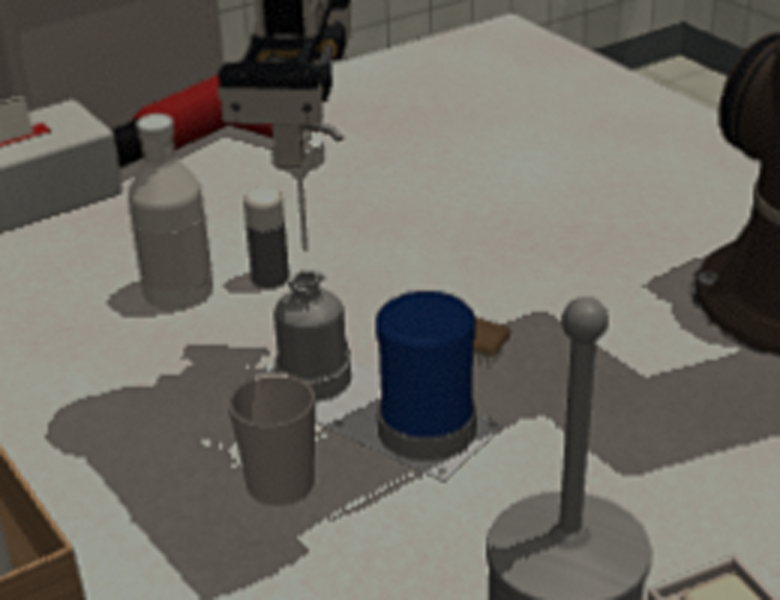

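View pics/wrist4.png

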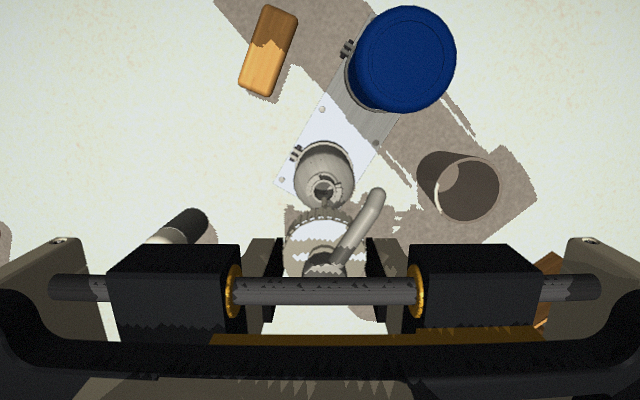

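The scene view shows the pump upright in the fingers. The tube end is at (305,250) in the crop, clear of the open mouth at (307,277). That gap is about 10 px where the 90 mm tube spans about 31 px, so roughly 3 cm, matching the 135 mm lift. The wrist view shows the open mouth at (325,190) directly below the tube, and the other things are in place.

```bash
python3 -m inch '0 0 0 0 0 0;0 0 0 0 0 0'; python3 -c "
from h import *
print(abs(arm.get_state()['qd']).max()); arm.job_done()"
```

```text
t: 16.65
eef_pos: [0.4979, -0.178, 0.2296]
ee_rot: [0.748, 1.571, 0.047]
force: [0.0, 0.2, -1.1]
width: 0.0451
0.0017770997725436665
the job is handed in; nothing more can be done
```

The pump is out of the bottle and held still and upright, its tube end about 3 cm above the open mouth; I handed the job in at about 16.7 s.

- **Thread:** I gripped the collar at 25 N and tried it both ways. Anticlockwise it stopped hard, at about 0.86 Nm; clockwise it turned freely, at about 0 Nm, so the thread is left-handed.
- **Unscrewing:** I turned the gripper about 98° clockwise from where it stopped, then raised it 8 mm as a test. Only the pump's own weight (about 1 N) showed, so I lifted it straight up, 135 mm in all.
- **Last checks:**
  - The grip was steady at 45 mm and the wrist force was 1.1 N.
  - In the pictures the tube lines up with the bottle's mouth. The other things look to be where they stood; I judged that by eye and did not re-measure them.
- **Disagreements:**
  - In the scene picture the network's best guess for the collar was wrong (on the bottle's foot) and its tube-tip point was about 1 cm off. I relied on the wrist view, the picture itself and the lift height instead.
  - My first force readout during the anticlockwise try failed on a script error, so I only have the moment reading from the end of that turn.

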